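Check a canvas stretcher's corner with the square

TASK

Pick up the L-shaped checking square by its wooden handle and, keeping hold of it, press it over the outside of the stretcher frame's near corner (the one pointing to the robot), flat on the table, so that both its legs bear against the two bars at once with a light, steady push for half a second or so. Then let go and leave the square sitting there flush against the corner. Leave the straight gauge with the same handle where it lies.

Things in the scene. Friction and masses are not known exactly. Their poses are not given: they have to be found in the camera images.
- square: Flat smooth aluminium L, upright wooden handle on its elbow, 0.22 kg, left or right of the frame. Origin: inner corner of the L, underside; z up, +x and +y along the legs' inner faces, each 90 long. Legs 22 wide (outward, to -y and -x), 16 high. Handle at x=-9, y=-9, from 16 to 66 high, 24 thick along the L's diagonal (x+y), 40 across it (mm).
- left_bar: Bar of the bare pine stretcher frame (200 x 200 mm, bars 40 wide, 20 high, clamped flat on the table like a diamond, immovable; two 55 mm high clamps on its far bars), running left from the near corner. Origin: near outer corner at table height; z up, +y along this bar's outer face, +x along the right bar's. The square is home when its origin and axes coincide.
- right_bar: The frame's other near bar, running right from the near corner along its +x (outer face at y = 0). 200 x 40 x 20 mm. Same origin and axes as the left bar.
- straight: Straight gauge, not for this job: one straight aluminium bar 190 x 22 x 16 mm (long along y) with the same kind of handle (24 along x, 40 along y, top at 66 mm) in its middle. Origin: centre of its underside. Lies loose on the other side of the frame from the square.
Things that resemble listed ones, but are neither listed nor needed, are in the scene too. Several things have the shape of the square; the one meant has the colours described above.

How it is judged (in metres and radians):
On the way:
1. the held square is pressed over the near corner, touching both bars with more than 0.5 N each, for 0.3 s (horizontal distance between square and left_bar below 0.01 m and angle between the x axis of square and the x axis of right_bar, either way round below 0.175 rad and angle between square's own z axis and vertical below 0.175 rad and height (world z) of square below 0.01 m and contact force between square and left_bar above 0.5 N and contact force between square and right_bar above 0.5 N and contact force between the fingers and square above 1 N), for 0.3 s.
At the end, for the whole second after the job is handed in: The square, released and at rest, lies flat on the table (underside within 10 mm of it, tilt under 10 degrees), its inner corner within 10 mm of the frame's near outer corner and its legs within 10 degrees of the bars (horizontal distance between square and left_bar below 0.01 m and angle between the x axis of square and the x axis of right_bar, either way round below 0.175 rad and angle between square's own z axis and vertical below 0.175 rad and height (world z) of square below 0.01 m and linear speed of square below 0.02 m/s and contact force between the fingers and square below 0.1 N); the robot touches nothing.
It fails at once if the straight gauge is moved more than 30 mm (distance of straight from where it was at the start of the episode above 0.03 m).
It also fails if it takes over 40 s, if anything falls off the work surface, if the arm or the gripper's body presses on something with over 40 N, if the wrist force passes 120 N, or if a joint passes its speed limit or range.

ROBOT

A 6-joint arm with a two-finger parallel gripper is mounted at the origin on the work surface. World frame = base frame: x ahead of the robot, y to its left, z up, the work surface at z = 0. Lengths are in m, angles in degrees, forces in N, time in s.
With the tool pointing down it reaches from about 0.425 to 0.95 m from the base axis. Payload 3.5 kg.
Tool frame: the origin (TCP) lies midway between the tips of the shut fingers; the grasp point (between the pads) lies 19 mm behind it; x points along the fingers, z is the direction in which the jaws open and shut, and the axes are right-handed (so a half turn about x gives the same grasp; the last joint's range is limited). The gripper opens to 85 mm and grips with 20 to 120 N. Pads are 22 mm wide; open, the fingers measure 114 mm over their backs; the gripper's body (76 mm by 85 mm) begins 54 mm behind the grasp point. The pads swing forward as they close: fully open they stand 13 mm farther back than shut.
Start: joints at [63.942, 16.404, 90.338, -0, 73.258, -8.594], TCP at [0.203, 0.644, 0.231] pointing down, gripper open.
Joint ranges: [-158.93, 158.93], [-51.34, 127.21], [12.03, 142.37], [-87.48, 267.48], [13.55, 161.25], [-162.69, 162.69]. Speed limits (degrees/s): [159.86, 159.86, 180, 180, 180, 180].

INTERFACE

Orientations are given as a 3x3 rotation matrix whose columns are the frame's x, y, z axes.
In Python, from bench import telemetry, viewer, bot gives the robot as it stands.
- The arm moves only by the tool play_rows, never from a script. Its argument "targets" is a list that holds one entry, the list of rows, each a list of 5 numbers: the opening, from -1 (shut) to 1 (fully open), so that 0 is half open, then the shift along the tool's x, y, z as a fraction of full scale, then the turn about the tool's x as a fraction of full scale. In form: [[[claw, x, y, z, spin], ...]]. A call has 1 to 5 rows; each row is the pose to reach, as a shift and turn from the pose commanded when the call began, along the tool's axes at that moment; what a row does not reach only later rows make up. Full scale, the value 1, is 120 mm for a shift and 45 degrees for a turn. A row lasts 1/12 s, in which the tool goes at most 41.7 mm and 7.16 degrees, less where a joint would pass 70% of its speed; a pose out of reach is approached as far as the arm can. A call with a number of a shift or a turn outside -1 to 1 is refused whole. A call with a gripper value outside its range is refused whole. The fingers move at their own pace and stop on an object; "newtons" is the grip in N (left out, the last holds). Time passes only in rows, so rows that repeat a pose let the fingers close. It gives the time, the measured TCP pose, the force and the opening at its end, in the units of the state.
- telemetry.read_state(): the state, without advancing time (a new reading comes with each control period).
- viewer.read_camera(name): name is "scene" or "top" or "wrist"; returns a dict with "image" (420x560x3 uint8, red, green, blue), "camera_matrix" (3x3 intrinsics, pixels), "k1" (the pictures are not rectified: a ray, as slopes to the right and down, at radius r is drawn at 1 + k1 r^2 times it, then the intrinsics apply), "T" (4x4, takes a point from camera to world coordinates). Camera axes: x right, y up, looking along -z (the intrinsics and any distortion apply to the point x, -y, -z); pixel columns grow to the right and rows downward; lengths in m; the calibration is good to about 2 mm. A picture is of the moment at which its call begins. There is no depth.
- bot.close_job(): hands the job in, once; it reports no verdict.
The state is a dict: "time": time; "joint_pos": joint angles; "joint_vel": joint speeds; "joint_efforts": joint torques, N m; "eef_pos": TCP position; "tool_rot": TCP orientation; "force": force on the tool from outside, world axes, zero at the start; "torque": the same for the moment, N m; "gripper_width": finger opening in m.
Only numpy, scipy, OpenCV 4.12 (cv2) and the standard library are available. Lean on these libraries where they do the work, as an engineer would, in place of code of your own. Each camera call takes 0.05 s, during which the arm holds its last target. There are 200 camera calls.

## Working session

There is one attempt and no reset: what is moved stays moved. The work goes in short steps, Python scripts to look and compute and a tool call to move; the robot and the scene stay as the last step left them, time stands still between calls to the robot, and variables do not carry over. Pictures are saved under pics/ and viewed, about 8 in all and at most 12, crops included, and the job is handed in when it is done.

Besides the shell and the picture viewer there is one more tool, called by a JSON object that holds its "api" and its "payload", one argument or row to a line. play_rows: Moves the arm, as the interface text tells. Shift numbers are shares of 120 mm and turn numbers shares of 45 degrees, none past 1 either way. Its arguments: {"type":"object","properties":{"targets":{"type":"array"},"newtons":{"type":"number"}},"required":["targets"]}

```bash
mkdir -p pics; cat > h.py <<'E'
import numpy as np, cv2
from bench import telemetry, viewer, bot
def cam(n):
    c=viewer.read_camera(n); return c
def save(c,f,crop=None,s=1):
    im=c["image"][:,:,::-1]
    if crop: x0,y0,x1,y1=crop; im=im[y0:y1,x0:x1]
    cv2.imwrite("pics/"+f,cv2.resize(im,None,fx=s,fy=s,interpolation=cv2.INTER_CUBIC))
def ray(c,px,z):
    K=np.array(c["camera_matrix"]);T=np.array(c["T"]);out=[]
    for u,v in np.atleast_2d(px):
        d=np.array([(u-K[0,2])/K[0,0],(v-K[1,2])/K[1,1]]);s=d.copy()
        for _ in range(20): s=d/(1+c["k1"]*(s@s))
        w=T[:3,:3]@np.array([s[0],-s[1],-1]); o=T[:3,3]
        out.append((o+w*(z-o[2])/w[2]))
    return np.array(out)
E
python3 - <<'E'
from h import *
for n in("top","scene"):
    c=cam(n);save(c,n+"0.png",s=1.4);print(n,np.round(c["T"],3).tolist(),c["camera_matrix"],c["k1"])
print(telemetry.read_state())
E
```

```text
top [[0.021, 0.984, -0.178, 0.372], [-0.999, 0.016, -0.029, -0.102], [-0.026, 0.179, 0.984, 1.135], [0.0, 0.0, 0.0, 1.0]] [[469.21369672   0.         284.33087052]
 [  0.         469.21369672 208.06687874]
 [  0.           0.           1.        ]] 0.045936153038585524
scene [[0.796, -0.425, 0.431, 1.214], [0.605, 0.581, -0.544, -0.903], [-0.019, 0.694, 0.72, 1.112], [0.0, 0.0, 0.0, 1.0]] [[546.73486977   0.         277.09924766]
 [  0.         546.73486977 202.96173698]
 [  0.           0.           1.        ]] -0.1447055618111526
{'time': 0.1, 'joint_pos': array([ 6.39452750e+01,  1.64506195e+01,  9.04141017e+01,  4.97951444e-04,
        7.32583307e+01, -8.59462509e+00]), 'joint_vel': array([-0.10919514, -0.06422052, -0.18945497, -0.08736692, -0.02024111,
       -0.07141231]), 'joint_efforts': array([ 1.08954046e-03, -4.07295263e+01, -2.93699098e+01, -1.18130688e-04,
        3.40191153e-03,  5.65725685e-06]), 'eef_pos': array([0.20223866, 0.64337271, 0.23006226]), 'tool_rot': array([[-9.50792479e-04, -9.53925217e-01,  3.00042957e-01],
       [-1.92574904e-03,  3.00044283e-01,  9.53923330e-01],
       [-9.99997694e-01,  3.29175693e-04, -2.12230042e-03]]), 'force': array([ 0.3395654 ,  0.01910485, -0.06900824]), 'torque': array([ 0.03286395, -0.01149934,  0.00286286]), 'gripper_width': 0.085126730008383}
```

View pics/top0.png

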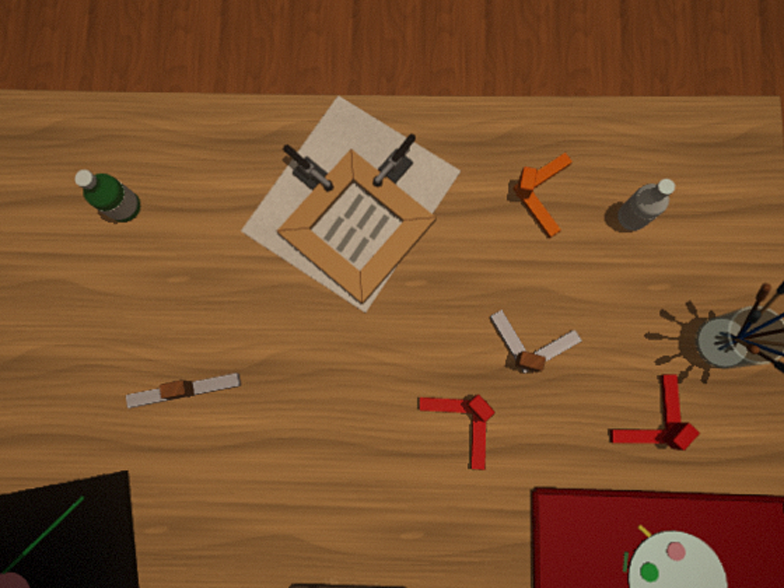

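View pics/scene0.png

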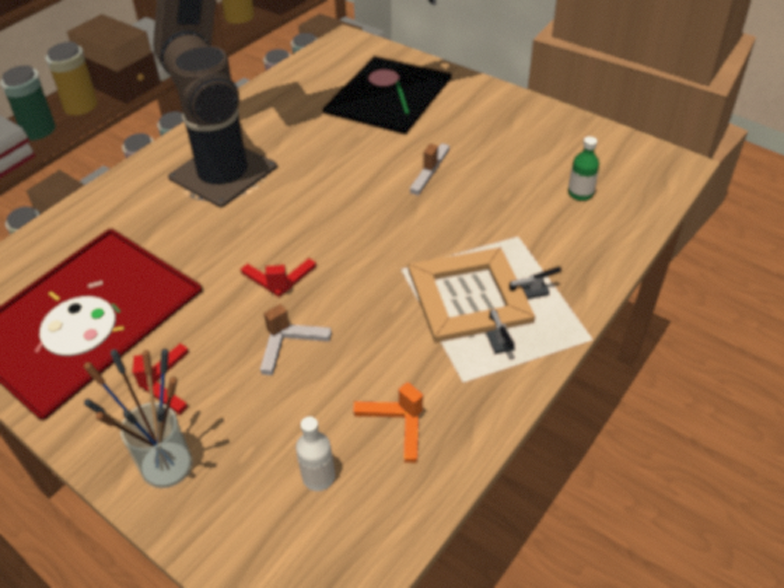

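Top view, 1.4x pixels. There are four L shapes:
- orange at (535,190)
- aluminium with a wooden handle at (530,355)
- red at (475,410)
- red at (680,435)

Only the one at (530,355) has aluminium legs and a wooden handle, so it fits the description. The straight gauge is at (180,390), and the frame's near corner is about (362,303). I'll confirm this with a crop and measure.

```bash
python3 - <<'E'
from h import *
c=cam("top");save(c,"crop1.png",(190,100,430,275),3.3)
im=c["image"]; hsv=cv2.cvtColor(im,cv2.COLOR_RGB2HSV)
m=((hsv[:,:,1]<60)&(hsv[:,:,2]>110)).astype(np.uint8)
m[:215]=0;m[275:]=0;m[:,:340]=0;m[:,420:]=0
cs,_=cv2.findContours(m,cv2.RETR_EXTERNAL,cv2.CHAIN_APPROX_NONE)
for k in cs:
    if cv2.contourArea(k)<60: continue
    r=cv2.minAreaRect(k);b=cv2.boxPoints(r);print("leg",np.round(b,1).tolist());print(np.round(ray(c,b,.016)[:,:2],4).tolist())
# handle: red-brown saturated dark
print(hsv[258,380],hsv[254,382],hsv[200,258],hsv[240,330])
m=np.zeros_like(m); sub=hsv[235:275,360:400]; print(sub[8:34:3,6:34:3,0]);print(sub[8:34:3,6:34:3,1]);print(sub[8:34:3,6:34:3,2])
E
```

```text
leg [[381.3999938964844, 251.0], [410.20001220703125, 235.0], [414.79998779296875, 243.3000030517578], [386.1000061035156, 259.29998779296875]]
[[0.4755, -0.3017], [0.515, -0.3701], [0.4953, -0.3803], [0.4562, -0.3122]]
leg [[350.29998779296875, 225.39999389648438], [357.5, 221.10000610351562], [374.6000061035156, 249.60000610351562], [367.3999938964844, 254.0]]
[[0.5353, -0.2286], [0.5461, -0.2458], [0.4784, -0.2857], [0.4678, -0.2686]]
[ 12 191 107] [ 11 197 106] [ 15 160 163] [ 16 160 139]
[[11 13 14 15 15 15 16 15 15 15]
 [12 11 13 15 15 16 15 15 15 13]
 [13 13 13 14 15 15 15 13 13 11]
 [15 11  8 12 10 12 11 13 14 13]
 [14 11 13 11 11 12 12 11 14 11]
 [14 12 11 11 12 11 11 11 15 16]
 [14 15 11 13 12 12 11 12 15 15]
 [14 14 14 12 11 10  8 14 15 15]
 [15 15 16 14 14 15 14 15 15 14]]
[[ 44  46 162 159 155 159 160 156 161 168]
 [ 45  41  41 165 162 166 164 161  98  42]
 [ 50  46  41 118 156 160 152  44  47  42]
 [ 47  47 168 193 188 130  44  45  43  46]
 [161 152 193 184 190 191 196 188  46  46]
 [165 176 184 183 189 183 189 191 146 165]
 [156 208 180 204 185 192 195 181 157 157]
 [165 154 127  48 178 179 181 172 156 157]
 [161 161 159 160 162 158 157 161 162 169]]
[[167 165 140 143 143 144 143 149 146 144]
 [163 168 162 141 145 144 145 144 101 171]
 [164 161 166 153 149 143 124 163 168 164]
 [ 86 156  50 120 102  90 156 164 165 168]
 [ 79  47  98 115 114 107 108 115 172 161]
 [ 68  42 118 113 108 110 120 108 148 145]
 [ 62  38  41  70 106 114 106 104 140 140]
 [ 94  91  56 123  43  40  45 111 132 133]
 [128 130 130 132 132 136 135 130 132 130]]
```

View pics/crop1.png

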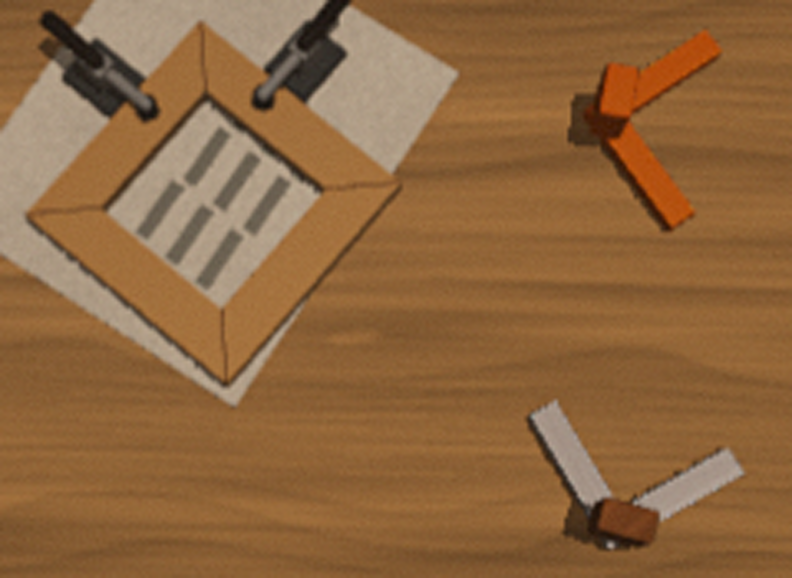

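The crop confirms it: aluminium L with a brown handle, elbow at crop (625,520). The frame's near corner is at crop (228,385), its left corner at (27,215) and its right corner at (400,186).

```bash
cat > m.py <<'E'
from h import *
def frame(c):
    # refine 3 visible top corners by hand-picked seeds: line fits of strongest gradient on the outer edges
    g=cv2.GaussianBlur(cv2.cvtColor(c["image"],cv2.COLOR_RGB2LAB),(0,0),.8).astype(float)
    N,L,R=[np.array(p) for p in((259.1,216.7),(198.2,165.2),(311.2,156.4))]
    lines=[]
    for P in(L,R):
        d=(P-N)/np.linalg.norm(P-N);n=np.array([-d[1],d[0]]);n*=np.sign(n@(N-(L+R)/2))
        pts=[]
        for t in np.linspace(.08,.9,60):
            b=N+t*(P-N);s=np.arange(-3,3.01,.25)
            q=(b+s[:,None]*n).astype(np.float32)
            v=cv2.remap(g[:,:,0].astype(np.float32),q[:,0],q[:,1],cv2.INTER_LINEAR).ravel()
            i=np.argmin(np.gradient(v));pts.append(q[i])   # bright top -> dark side
        w=ray(c,pts,.02)[:,:2].astype(np.float32)
        vx,vy,x,y=cv2.fitLine(w,cv2.DIST_HUBER,0,.001,.001).ravel();lines.append((np.array([x,y]),np.array([vx,vy])))
        r=(w-[x,y])@np.array([-vy,vx]);print("edge ang",np.degrees(np.arctan2(vy,vx)),"mad",np.median(abs(r)))
    (a,u),(b,v)=lines
    k=np.linalg.solve(np.c_[u,-v],b-a);print("near corner",a+k[0]*u,"seed",ray(c,[N,L,R],.02)[:,:2].round(4).tolist())
E
python3 - <<'E'
from m import *
c=cam("top");frame(c)
A=np.array([[0.5353,-0.2286],[0.5461,-0.2458],[0.4784,-0.2857],[0.4678,-0.2686]]);B=np.array([[0.4755,-0.3017],[0.515,-0.3701],[0.4953,-0.3803],[0.4562,-0.3122]])
ay=np.degrees(np.arctan2(*(A[1]-A[2]+A[0]-A[3])[::-1]));ax=np.degrees(np.arctan2(*(B[1]-B[0]+B[2]-B[3])[::-1]))
th=np.radians((ay-90+ax)/2);x=np.array([np.cos(th),np.sin(th)]);y=np.array([-x[1],x[0]])
ca=A.mean(0);cb=B.mean(0)
o=x*(ca@x+.011)+y*(cb@y+.011);h=o-.009*(x+y)
print(ax,ay,np.degrees(th),"origin",o,"handle",h, "leg ends",((A[0]+A[1])/2-o)@y,((B[1]+B[2])/2-o)@x)
for n,box in(("top",(362,240,396,275)),("scene",(184,218,212,240))):
    c=cam(n);hsv=cv2.cvtColor(c["image"],cv2.COLOR_RGB2HSV).astype(int);x0,y0,x1,y1=box
    m=np.zeros(hsv.shape[:2],np.uint8);m[y0:y1,x0:x1]=((hsv[...,1]>170)&(hsv[...,2]>85)&(hsv[...,2]<130)&(hsv[...,0]<14))[y0:y1,x0:x1]
    m=cv2.morphologyEx(m,cv2.MORPH_OPEN,np.ones((3,3)));k=max(cv2.findContours(m,0,1)[0],key=cv2.contourArea)
    b=cv2.boxPoints(cv2.minAreaRect(k));print(n,b.round(1).tolist(),ray(c,b,.066)[:,:2].round(4).tolist(),ray(c,b.mean(0),.066)[0])
E
```

```text
edge ang 50.79835 mad 5.57648e-05
edge ang -39.170715 mad 0.00048366003
near corner [ 0.5555567  -0.00693173] seed [[0.5521, -0.0092], [0.6781, 0.145], [0.7045, -0.133]]
-60.06562236749173 30.58208230990477 -59.74177002879348 origin [ 0.46946066 -0.29175116] handle [ 0.45715171 -0.28851237] leg ends 0.08902213528773788 0.0900638223149918
top [[370.29998779296875, 259.1000061035156], [373.3999938964844, 249.8000030517578], [389.8999938964844, 255.3000030517578], [386.79998779296875, 264.6000061035156]] [[0.4521, -0.2676], [0.4732, -0.2748], [0.4616, -0.3115], [0.4406, -0.3042]] [ 0.45684684 -0.28956046  0.066     ]Traceback (most recent call last):
  File "<stdin>", line 12, in <module>
ValueError: max() iterable argument is empty
```

```bash
cat > p.py <<'E'
import numpy as np
def plan(p,a,wps):
    "p: xyz, a: angle of tool z (deg); wps: (x,y,z,angle) -> fractions per call, with round-off carried"
    p=np.array(p,float)
    for w in wps:
        t=np.radians(a);Z=np.array([np.cos(t),np.sin(t),0]);Y=np.array([-Z[1],Z[0],0]);X=np.array([0,0,-1.])
        R=np.c_[X,Y,Z]; f=np.round(R.T@(np.array(w[:3])-p)/.12,2); s=round((a-w[3])/45,2)
        p=p+R@f*.12;a=a-s*45;print(f.tolist(),s,"->",p.round(4),round(a,2),"" if max(abs(f))<=1 else "TOO FAR")
E
python3 - <<'E'
from p import *
W=[(.29,.53,.231,45),(.38,.42,.231,15),(.44,.29,.231,-14.7),(.49,.16,.231,-14.7),(.51,.04,.231,-14.7),(.51,-.08,.231,-14.7),(.49,-.19,.22,-14.7),(.457,-.289,.16,-14.7)]
plan((.203,.644,.231),72.54,W)
E
```

```text
[0.0, -0.98, -0.69] 0.61 -> [0.2903 0.5297 0.231 ] 45.09 
[0.0, -1.17, -0.12] 0.67 -> [0.3796 0.4204 0.231 ] 14.94 TOO FAR
[0.0, -1.18, 0.21] 0.66 -> [0.4405 0.2901 0.231 ] -14.76 TOO FAR
[0.0, -0.94, 0.68] -0.0 -> [0.4906 0.1602 0.231 ] -14.76 
[0.0, -0.93, 0.41] -0.0 -> [0.5098 0.0398 0.231 ] -14.76 
[0.0, -0.96, 0.26] -0.0 -> [ 0.5106 -0.0796  0.231 ] -14.76 
[0.09, -0.93, 0.07] -0.0 -> [ 0.4903 -0.1896  0.2202] -14.76 
[0.5, -0.87, -0.06] -0.0 -> [ 0.4567 -0.2888  0.1602] -14.76
```

```bash
python3 - <<'E'
from p import *
W=[(.29,.54,.231,45),(.37,.452,.231,15),(.42,.34,.231,-14.7),(.47,.22,.231,-14.7),(.50,.10,.231,-14.7),(.51,-.02,.231,-14.7),(.50,-.13,.231,-14.7),(.475,-.21,.2,-14.7),(.457,-.289,.16,-14.7)]
plan((.203,.644,.231),72.54,W)
E
```

```text
[0.0, -0.95, -0.61] 0.61 -> [0.2898 0.54   0.231 ] 45.09 
[0.0, -0.99, -0.05] 0.67 -> [0.3697 0.4518 0.231 ] 14.94 
[0.0, -1.01, 0.16] 0.66 -> [0.4195 0.3397 0.231 ] -14.76 TOO FAR
[0.0, -0.86, 0.66] -0.0 -> [0.4698 0.2197 0.231 ] -14.76 
[0.0, -0.9, 0.5] -0.0 -> [0.5003 0.1    0.231 ] -14.76 
[0.0, -0.95, 0.33] -0.0 -> [ 0.5095 -0.0203  0.231 ] -14.76 
[0.0, -0.9, 0.16] -0.0 -> [ 0.5006 -0.1297  0.231 ] -14.76 
[0.26, -0.7, -0.04] -0.0 -> [ 0.4745 -0.2097  0.1998] -14.76 
[0.33, -0.68, 0.03] -0.0 -> [ 0.4572 -0.2895  0.1602] -14.76
```

{"api": "play_rows", "payload": {
  "targets": [
    [[1,0,-0.95,-0.61,0.61],[1,0,-0.95,-0.61,0.61],[1,0,-0.95,-0.61,0.61],[1,0,-0.95,-0.61,0.61],[1,0,-0.95,-0.61,0.61]]
  ]
}}

```text
time: 0.72
eef_pos: [0.2913, 0.5378, 0.2314]
tool_rot: [[0.0, -0.704, 0.71], [-0.0, 0.71, 0.704], [-1.0, -0.001, -0.0]]
force: [-0.3, 1.2, -0.7]
gripper_width: 0.0851
```

{"api": "play_rows", "payload": {
  "targets": [
    [[1,0,-0.99,-0.05,0.67],[1,0,-0.99,-0.05,0.67],[1,0,-0.99,-0.05,0.67],[1,0,-0.99,-0.05,0.67],[1,0,-0.99,-0.05,0.67]]
  ]
}}

```text
time: 1.13
eef_pos: [0.3701, 0.4513, 0.2315]
tool_rot: [[-0.0, -0.254, 0.967], [0.001, 0.967, 0.254], [-1.0, 0.001, 0.0]]
force: [-1.3, 0.6, -0.1]
gripper_width: 0.0854
```

{"api": "play_rows", "payload": {
  "targets": [
    [[1,0,-1,0.16,0.66],[1,0,-1,0.16,0.66],[1,0,-1,0.16,0.66],[1,0,-1,0.16,0.66],[1,0,-1,0.16,0.66]]
  ]
}}

```text
time: 1.55
eef_pos: [0.4192, 0.3402, 0.2315]
tool_rot: [[0.0, 0.257, 0.966], [0.001, 0.966, -0.257], [-1.0, 0.001, -0.0]]
force: [-1.2, -0.4, -0.2]
gripper_width: 0.0852
```

{"api": "play_rows", "payload": {
  "targets": [
    [[1,0,-0.86,0.66,0],[1,0,-0.86,0.66,0],[1,0,-0.86,0.66,0],[1,0,-0.86,0.66,0]]
  ]
}}

```text
time: 1.88
eef_pos: [0.4707, 0.2181, 0.2316]
tool_rot: [[0.001, 0.253, 0.968], [-0.002, 0.968, -0.253], [-1.0, -0.001, 0.002]]
force: [0.1, 0.9, -0.3]
gripper_width: 0.0851
```

{"api": "play_rows", "payload": {
  "targets": [
    [[1,0,-0.9,0.5,0],[1,0,-0.9,0.5,0],[1,0,-0.9,0.5,0],[1,0,-0.9,0.5,0]]
  ]
}}

```text
time: 2.22
eef_pos: [0.5011, 0.0975, 0.2317]
tool_rot: [[0.001, 0.255, 0.967], [-0.002, 0.967, -0.255], [-1.0, -0.001, 0.002]]
force: [0.5, -0.1, -0.2]
gripper_width: 0.0854
```

{"api": "play_rows", "payload": {
  "targets": [
    [[1,0,-0.95,0.33,0],[1,0,-0.95,0.33,0],[1,0,-0.95,0.33,0],[1,0,-0.95,0.33,0]]
  ]
}}

```text
time: 2.55
eef_pos: [0.5098, -0.0224, 0.2316]
tool_rot: [[0.001, 0.255, 0.967], [-0.002, 0.967, -0.255], [-1.0, -0.002, 0.001]]
force: [-0.9, -0.4, 0.8]
gripper_width: 0.0855
```

{"api": "play_rows", "payload": {
  "targets": [
    [[1,0,-0.9,0.16,0],[1,0,-0.9,0.16,0],[1,0,-0.9,0.16,0],[1,0,-0.9,0.16,0]]
  ]
}}

```text
time: 2.88
eef_pos: [0.5005, -0.1304, 0.2315]
tool_rot: [[0.001, 0.254, 0.967], [-0.001, 0.967, -0.254], [-1.0, -0.001, 0.001]]
force: [0.7, -0.0, 0.8]
gripper_width: 0.0855
```

{"api": "play_rows", "payload": {
  "targets": [
    [[1,0.26,-0.7,-0.04,0],[1,0.26,-0.7,-0.04,0],[1,0.26,-0.7,-0.04,0]]
  ]
}}

```text
time: 3.13
eef_pos: [0.4726, -0.2094, 0.1977]
tool_rot: [[-0.003, 0.253, 0.967], [0.001, 0.967, -0.253], [-1.0, 0.0, -0.004]]
force: [0.5, 0.7, -0.1]
gripper_width: 0.0858
```

{"api": "play_rows", "payload": {
  "targets": [
    [[1,0.33,-0.68,0.03,0],[1,0.33,-0.68,0.03,0],[1,0.33,-0.68,0.03,0],[1,0.33,-0.68,0.03,0],[1,0.33,-0.68,0.03,0]]
  ]
}}

```text
time: 3.55
eef_pos: [0.4574, -0.2868, 0.1604]
tool_rot: [[-0.0, 0.253, 0.967], [0.002, 0.967, -0.253], [-1.0, 0.002, -0.0]]
force: [0.5, 0.6, 0.3]
gripper_width: 0.0853
```

{"api": "play_rows", "payload": {
  "targets": [
    [[1,0.3,-0.01,0,0],[1,0.6,-0.01,0,0],[1,0.85,-0.01,0,0],[1,1,-0.01,0,0],[1,1,-0.01,0,0]]
  ],
  "newtons": 50
}}

```text
time: 3.97
eef_pos: [0.4548, -0.2852, 0.0369]
tool_rot: [[-0.006, 0.252, 0.968], [0.006, 0.968, -0.252], [-1.0, 0.004, -0.007]]
force: [-0.6, 0.7, 0.9]
gripper_width: 0.0855
```

{"api": "play_rows", "payload": {
  "targets": [
    [[1,0.06,0,0,0],[-1,0.06,0,0,0],[-1,0.06,0,0,0],[-1,0.06,0,0,0],[-1,0.06,0,0,0]]
  ]
}}

```text
time: 4.38
eef_pos: [0.457, -0.2903, 0.0349]
tool_rot: [[0.002, 0.255, 0.967], [-0.002, 0.967, -0.255], [-1.0, -0.001, 0.003]]
force: [-1.2, 0.3, -0.5]
gripper_width: 0.0387
```

{"api": "play_rows", "payload": {
  "targets": [
    [[-1,0,0,0,0],[-1,0,0,0,0],[-1,0,0,0,0],[-1,0,0,0,0],[-1,0,0,0,0]]
  ]
}}

```text
time: 4.8
eef_pos: [0.4568, -0.2902, 0.0345]
tool_rot: [[0.001, 0.255, 0.967], [-0.001, 0.967, -0.255], [-1.0, -0.001, 0.002]]
force: [-0.1, 0.9, 5.3]
gripper_width: 0.0234
```

```bash
python3 - <<'E'
from p import *
plan((.4568,-.2902,.0345),-14.76,[(.4568,-.2902,.0845,-14.76),(.475,-.19,.0945,-5),(.495,-.09,.0945,5.8),(.507,-.0128,.0945,5.8)])
E
```

```text
[-0.42, 0.0, 0.0] 0.0 -> [ 0.4568 -0.2902  0.0849] -14.76 
[-0.08, 0.85, -0.07] -0.22 -> [ 0.4747 -0.1894  0.0945] -4.86 
[0.0, 0.84, 0.1] -0.24 -> [ 0.4952 -0.09    0.0945] 5.94 
[0.0, 0.63, 0.16] 0.0 -> [ 0.5064 -0.0128  0.0945] 5.94
```

{"api": "play_rows", "payload": {
  "targets": [
    [[-1,-0.15,0,0,0],[-1,-0.3,0,0,0],[-1,-0.42,0,0,0],[-1,-0.42,0,0,0]]
  ]
}}

```text
time: 5.13
eef_pos: [0.4571, -0.2907, 0.086]
tool_rot: [[0.003, 0.255, 0.967], [-0.003, 0.967, -0.255], [-1.0, -0.002, 0.004]]
force: [0.8, 0.1, -1.3]
gripper_width: 0.0233
```

{"api": "play_rows", "payload": {
  "targets": [
    [[-1,-0.02,0.2,-0.02,-0.05],[-1,-0.04,0.45,-0.04,-0.12],[-1,-0.08,0.7,-0.07,-0.19],[-1,-0.08,0.85,-0.07,-0.22]]
  ]
}}

```text
time: 5.47
eef_pos: [0.4727, -0.186, 0.0917]
tool_rot: [[-0.003, 0.082, 0.997], [0.003, 0.997, -0.082], [-1.0, 0.002, -0.003]]
force: [0.6, -0.8, -2.7]
gripper_width: 0.0231
```

{"api": "play_rows", "payload": {
  "targets": [
    [[-1,0,0.22,0.03,-0.06],[-1,0,0.45,0.05,-0.12],[-1,0,0.65,0.08,-0.19],[-1,0,0.84,0.1,-0.24]]
  ]
}}

```text
time: 5.8
eef_pos: [0.4933, -0.0876, 0.0914]
tool_rot: [[-0.003, -0.106, 0.994], [0.001, 0.994, 0.106], [-1.0, 0.001, -0.003]]
force: [-0.2, -0.6, -2.0]
gripper_width: 0.0236
```

{"api": "play_rows", "payload": {
  "targets": [
    [[-1,0,0.2,0.05,0],[-1,0,0.4,0.1,0],[-1,0,0.55,0.14,0],[-1,0,0.63,0.16,0],[-1,0,0.63,0.16,0]]
  ]
}}

```text
time: 6.22
eef_pos: [0.5047, -0.0106, 0.0918]
tool_rot: [[-0.003, -0.106, 0.994], [0.001, 0.994, 0.106], [-1.0, 0.001, -0.003]]
force: [0.7, 0.5, -2.5]
gripper_width: 0.0232
```

```bash
python3 - <<'E'
from h import *
s=telemetry.read_state();print(s["eef_pos"],s["force"],s["gripper_width"],np.degrees(np.arctan2(s["tool_rot"][1,2],s["tool_rot"][0,2])))
a=cam("top");b=cam("wrist")
cv2.imwrite("pics/both.png",np.vstack([cv2.resize(a["image"][110:260,170:370],(400,300)),cv2.resize(b["image"],(400,300))])[:,:,::-1])
E
```

```text
[ 0.50467515 -0.0105667   0.09178842] [ 0.73477589  0.49187573 -2.48100493] 0.023246222759909327 6.078277566587306
```

View pics/both.png

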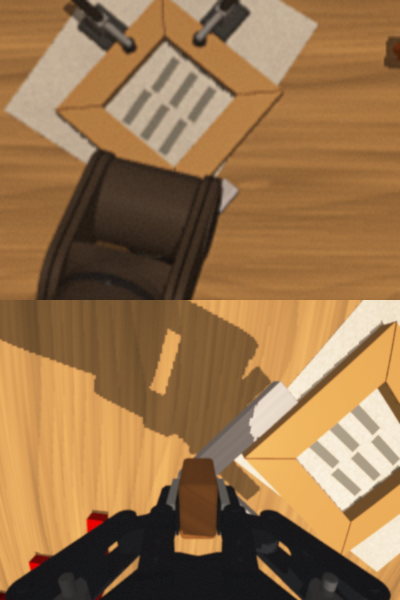

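The square is held level. The wrist view shows its leg (about (250,430)) parallel to the frame's bar, with a gap ahead of the corner. Next I lower it and advance.

{"api": "play_rows", "payload": {
  "targets": [
    [[-1,0.15,-0.01,0,0],[-1,0.3,-0.03,0,0],[-1,0.42,-0.03,0,0],[-1,0.47,-0.03,0,0],[-1,0.47,-0.03,0,0]]
  ]
}}

```text
time: 6.73
eef_pos: [0.5056, -0.0169, 0.036]
tool_rot: [[-0.002, -0.102, 0.995], [0.0, 0.995, 0.102], [-1.0, 0.0, -0.002]]
force: [1.4, -0.3, -3.2]
gripper_width: 0.0232
```

{"api": "play_rows", "payload": {
  "targets": [
    [[-1,0.01,0,0,0],[-1,0.01,0,0,0],[-1,0.01,0,0,0]]
  ]
}}

```text
time: 6.98
eef_pos: [0.5065, -0.0162, 0.0362]
tool_rot: [[0.001, -0.103, 0.995], [-0.0, 0.995, 0.103], [-1.0, -0.0, 0.001]]
force: [-0.0, 0.6, -2.4]
gripper_width: 0.0232
```

{"api": "play_rows", "payload": {
  "targets": [
    [[-1,0,0.01,0.07,0],[-1,0.005,0.02,0.14,0],[-1,0.005,0.02,0.2,0],[-1,0.005,0.02,0.2,0]]
  ]
}}

```text
time: 7.32
eef_pos: [0.5322, -0.011, 0.0359]
tool_rot: [[0.003, -0.104, 0.995], [-0.001, 0.995, 0.104], [-1.0, -0.001, 0.003]]
force: [-0.2, -0.0, -2.2]
gripper_width: 0.0232
```

```bash
python3 - <<'E'
from h import *
s=telemetry.read_state();print(s["eef_pos"],s["force"])
b=cam("wrist");save(b,"w2.png",s=1.4)
E
```

```text
[ 0.53218019 -0.01095778  0.03589876] [-0.19634185 -0.0332352  -2.17577262]
```

View pics/w2.png

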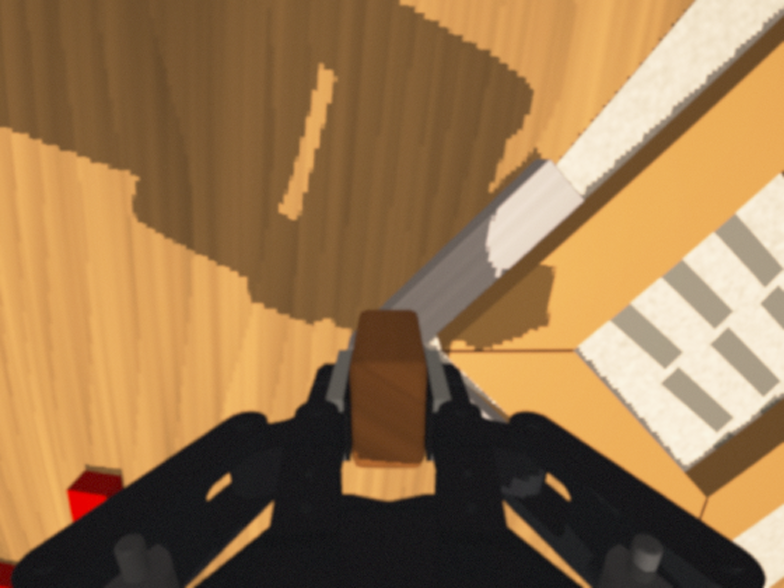

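The left leg ((500,240)) runs parallel and close to the left bar, and the corner seam is at (440,350). I'll advance in small steps, watching force.

{"api": "play_rows", "payload": {
  "targets": [
    [[-1,0.01,0,0.02,0],[-1,0.01,0,0.04,0],[-1,0.01,0,0.04,0],[-1,0.01,0,0.04,0]]
  ]
}}

```text
time: 7.7
eef_pos: [0.5352, -0.0105, 0.0345]
tool_rot: [[0.002, -0.103, 0.995], [-0.0, 0.995, 0.103], [-1.0, -0.0, 0.002]]
force: [0.1, 0.2, 2.1]
gripper_width: 0.023
```

{"api": "play_rows", "payload": {
  "targets": [
    [[-1,0,0,0.02,0],[-1,0,0,0.02,0],[-1,0,0,0.02,0],[-1,0,0,0.02,0]]
  ]
}}

```text
time: 8.03
eef_pos: [0.5372, -0.0104, 0.0345]
tool_rot: [[0.0, -0.103, 0.995], [-0.0, 0.995, 0.103], [-1.0, -0.0, 0.0]]
force: [-2.2, -0.5, 5.0]
gripper_width: 0.0232
```

{"api": "play_rows", "payload": {
  "targets": [
    [[-1,0,0,0.02,0],[-1,0,0,0.02,0],[-1,0,0,0.02,0]]
  ]
}}

```text
time: 8.28
eef_pos: [0.5395, -0.0101, 0.0345]
tool_rot: [[0.0, -0.103, 0.995], [-0.0, 0.995, 0.103], [-1.0, -0.0, 0.0]]
force: [-1.1, -0.2, 6.3]
gripper_width: 0.0236
```

{"api": "play_rows", "payload": {
  "targets": [
    [[-1,0,0,0.02,0],[-1,0,0,0.02,0],[-1,0,0,0.02,0]]
  ]
}}

```text
time: 8.53
eef_pos: [0.5409, -0.0098, 0.0345]
tool_rot: [[-0.003, -0.104, 0.995], [-0.0, 0.995, 0.104], [-1.0, -0.0, -0.003]]
force: [-5.4, -1.1, 8.8]
gripper_width: 0.0232
```

{"api": "play_rows", "payload": {
  "targets": [
    [[-1,-0.01,0,0.02,0],[-1,-0.01,0,0.02,0],[-1,-0.01,0,0.02,0],[-1,-0.01,0,0.02,0]]
  ]
}}

```text
time: 8.87
eef_pos: [0.5416, -0.009, 0.0346]
tool_rot: [[-0.006, -0.104, 0.995], [0.001, 0.995, 0.104], [-1.0, 0.001, -0.006]]
force: [-7.8, 0.3, 7.2]
gripper_width: 0.0232
```

{"api": "play_rows", "payload": {
  "targets": [
    [[-1,0,0,0.01,0],[-1,0,0,0.01,0],[-1,0,0,0.01,0],[-1,0,0,0.01,0]]
  ]
}}

```text
time: 9.2
eef_pos: [0.5416, -0.009, 0.0347]
tool_rot: [[-0.01, -0.104, 0.994], [0.001, 0.995, 0.104], [-1.0, 0.002, -0.009]]
force: [-12.0, 1.2, 11.4]
gripper_width: 0.0233
```

{"api": "play_rows", "payload": {
  "targets": [
    [[-1,-0.01,0.01,0,0],[-1,-0.01,0.01,0,0],[-1,-0.01,0.01,0,0],[-1,-0.01,0.01,0,0],[-1,-0.01,0.01,0,0]]
  ]
}}

```text
time: 9.62
eef_pos: [0.5418, -0.0085, 0.0348]
tool_rot: [[-0.008, -0.103, 0.995], [-0.0, 0.995, 0.103], [-1.0, 0.0, -0.008]]
force: [-7.6, -1.5, 3.2]
gripper_width: 0.0233
```

{"api": "play_rows", "payload": {
  "targets": [
    [[-1,0,0,0,0],[-1,0,0,0,0],[-1,0,0,0,0],[-1,0,0,0,0],[-1,0,0,0,0]]
  ]
}}

```text
time: 10.03
eef_pos: [0.5418, -0.0086, 0.0348]
tool_rot: [[-0.008, -0.103, 0.995], [-0.0, 0.995, 0.103], [-1.0, 0.0, -0.008]]
force: [-8.4, -2.6, 3.0]
gripper_width: 0.0234
```

```bash
python3 - <<'E'
from h import *
s=telemetry.read_state();f=s["force"];t=np.radians(-39.2);x=np.array([np.cos(t),np.sin(t)]);y=np.array([-x[1],x[0]])
print(s["eef_pos"],f,s["torque"],"on left",-f[:2]@x,"on right",-f[:2]@y,np.degrees(np.arctan2(s["tool_rot"][1,2],s["tool_rot"][0,2])))
a=cam("top");b=cam("wrist")
cv2.imwrite("pics/b3.png",np.hstack([cv2.resize(a["image"][150:250,200:300],(320,320)),cv2.resize(b["image"][80:320,240:480],(480,480))[:320]])[:,:,::-1])
E
```

```text
[ 0.54180824 -0.00855278  0.03482521] [-8.36181432 -2.55696425  3.02353609] [-0.68507352  1.12289762 -0.31874285] on left 4.863865589516271 on right 7.266417030747517 5.896863759872787
```

View pics/b3.png

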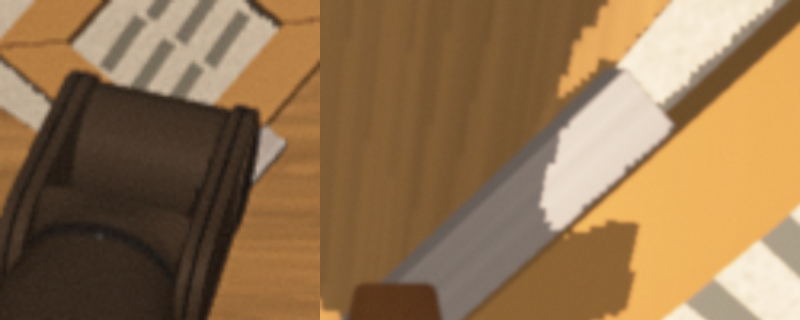

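The left leg is flush to its bar in the wrist crop. The force reacts on both faces at once: about 5 N on the left bar and 7 N on the right. With only 3 N vertical, table friction can't account for that. One more slightly firmer hold, then I ease off and release.

{"api": "play_rows", "payload": {
  "targets": [
    [[-1,0,0,0.01,0],[-1,0,0,0.01,0],[-1,0,0,0.01,0],[-1,0,0,0.01,0],[-1,0,0,0.01,0]]
  ]
}}

```text
time: 10.55
eef_pos: [0.5419, -0.0085, 0.035]
tool_rot: [[-0.011, -0.103, 0.995], [-0.0, 0.995, 0.103], [-1.0, 0.001, -0.011]]
force: [-12.5, -3.5, 8.0]
gripper_width: 0.0234
```

{"api": "play_rows", "payload": {
  "targets": [
    [[-1,0,0,0,0],[-1,0,0,0,0],[-1,0,0,-0.01,0],[-1,0,0,-0.02,0],[-1,0,0,-0.02,0]]
  ]
}}

```text
time: 10.97
eef_pos: [0.5417, -0.0086, 0.0348]
tool_rot: [[-0.004, -0.103, 0.995], [-0.0, 0.995, 0.103], [-1.0, 0.0, -0.004]]
force: [-4.0, -3.2, -2.1]
gripper_width: 0.023
```

{"api": "play_rows", "payload": {
  "targets": [
    [[-0.2,0,0,0,0],[0,0,0,0,0],[0.3,0,0,0,0],[0.5,0,0,0,0],[0.5,0,0,0,0]]
  ]
}}

```text
time: 11.38
eef_pos: [0.5446, -0.0082, 0.0368]
tool_rot: [[0.002, -0.104, 0.995], [-0.0, 0.995, 0.104], [-1.0, -0.0, 0.001]]
force: [0.7, -0.4, 0.7]
gripper_width: 0.0638
```

{"api": "play_rows", "payload": {
  "targets": [
    [[0.5,0,0,0,0],[0.5,0,0,0,0],[0.5,0,0,0,0]]
  ]
}}

```text
time: 11.63
eef_pos: [0.5441, -0.0082, 0.0364]
tool_rot: [[0.0, -0.104, 0.995], [0.0, 0.995, 0.104], [-1.0, -0.0, 0.0]]
force: [-0.7, 0.3, 0.1]
gripper_width: 0.0645
```

{"api": "play_rows", "payload": {
  "targets": [
    [[0.5,-0.2,0,0,0],[0.5,-0.5,0,0,0],[0.5,-0.8,0,0,0],[0.5,-1,0,0,0],[0.5,-1,0,0,0]]
  ]
}}

```text
time: 12.05
eef_pos: [0.548, -0.009, 0.1635]
tool_rot: [[0.012, -0.104, 0.995], [-0.002, 0.995, 0.104], [-1.0, -0.004, 0.012]]
force: [0.5, -0.0, 0.7]
gripper_width: 0.0637
```

{"api": "play_rows", "payload": {
  "targets": [
    [[0.5,-0.2,-0.3,-0.1,0],[0.5,-0.4,-0.6,-0.3,0],[0.5,-0.5,-0.9,-0.4,0],[0.5,-0.5,-1,-0.5,0],[0.5,-0.5,-1,-0.5,0]]
  ]
}}

```text
time: 12.47
eef_pos: [0.4958, -0.1375, 0.2176]
tool_rot: [[0.002, -0.099, 0.995], [-0.003, 0.995, 0.099], [-1.0, -0.003, 0.002]]
force: [0.9, -0.5, -0.5]
gripper_width: 0.0639
```

{"api": "play_rows", "payload": {
  "targets": [
    [[0.5,0,-0.3,0,0],[0.5,0,-0.6,0,0],[0.5,0,-0.9,0,0],[0.5,0,-1,0,0],[0.5,0,-1,0,0]]
  ]
}}

```text
time: 12.88
eef_pos: [0.509, -0.2552, 0.2152]
tool_rot: [[-0.001, -0.1, 0.995], [0.001, 0.995, 0.1], [-1.0, 0.001, -0.001]]
force: [-0.7, 0.3, 0.3]
gripper_width: 0.0643
```

```bash
python3 - <<'E'
from h import *
a=cam("top");save(a,"end.png",(60,100,340,310),2.8)
s=telemetry.read_state();print(s["time"],s["eef_pos"],s["force"])
E
```

```text
12.9333 [ 0.50883902 -0.25333734  0.21507589] [ 0.00944424 -0.25161783  0.62144155]
```

View pics/end.png

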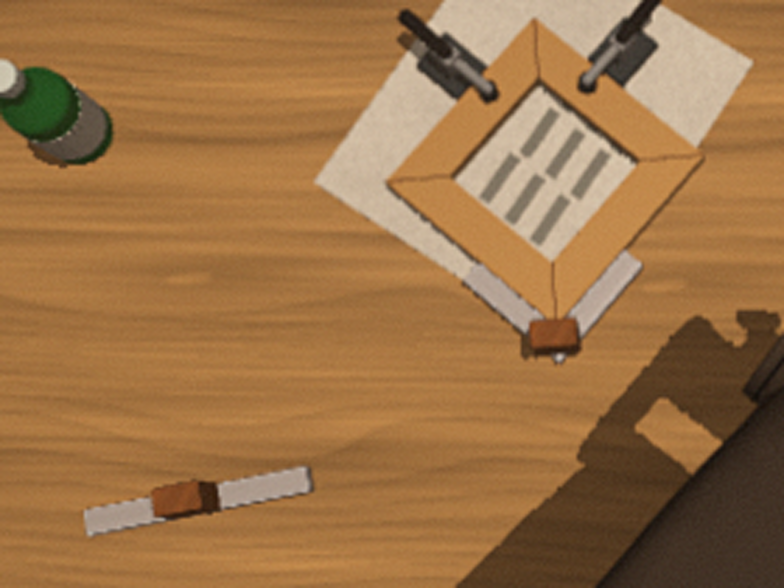

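The square sits flush over the near corner: legs at (505,300) and (605,295) lie against both bars, handle at (553,336). The straight gauge at (200,498) is undisturbed, and the robot is clear. Handing in.

```bash
python3 -c "
from bench import bot; print(bot.close_job())"
```

```text
the job is handed in; nothing more can be done
None
```

The aluminium square with the wooden handle is sitting flush over the frame's near corner, released, and I've handed the job in at about 13 s. `close_job()` gives no verdict, so the results below are from my own checks.

- **Press:** I held it against the corner for over a second. In the reading I split between the bars, the left bar took about 5 N and the right about 7 N. That split comes from the wrist force, since there is no direct contact reading.
- **Final view:** The top picture shows both legs lying against the bars and the gripper well clear. The straight gauge looks to be where it started. I judged both by eye and did not measure the final pose in mm.
- **Corner position:** My two image measurements of the frame corner differed by about 4 mm. I settled the contact position by force instead.

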